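# Open a control cabinet and draw its flush bolt

## Task

The press's control cabinet lies on its back on the bench with its two doors closed, the active one perhaps a finger ajar. Swing up the active door, the wide one with the black handle, until it stands about upright by itself; then draw the flush bolt that it was covering fully back by its red knob, towards the robot, so that the second door is unlocked. Leave the second door (steel handle) closed.

Things in the scene. Friction and masses are not known exactly. Their poses are not given: they have to be found in the camera images.
- cabinet: Pale green box lying on its back, 300 (x) x 340 (y) x 120 mm high; origin: centre of its underside; x away from the robot, y left, z up; turned up to 17 degrees. Two 12 mm doors form its top, hinged along x at its left and right sides. Left: active door, 200 mm wide, black handle, blue plate. Right: passive door, steel handle of the same shape, about 115 mm from the black one.
- active_handle (a point): Centre of the active door's black bar: round, 12 mm thick, 100 mm long, parallel to the hinge, 40 mm off the door's face, 172 mm above the bench when shut. Axes turn with the door: x along bar and hinge, away from the robot; y towards the hinge; z out of the face. From here the hinge line is at y = +170, z = -52 mm; the free edge is 30 mm beyond the bar (y = -30).
- active_door (a joint): Active door's angle in rad: 0 shut, 1.57 upright, stop at 1.9; starts at 0 to 0.06. Door 0.6 kg on a stiff friction hinge: lifting takes 7 to 10 N at the handle and it stays where it is left.
- bolt_knob (a point): Centre of the flush bolt's upright red knob, 18 mm dia, 26 mm high, 102 mm above the bench, on a brass rod 12 mm wide, 8 mm high. It lies in a 66 mm wide strip, 40 mm below the door tops, hidden under the shut active door; a step wall is 33 mm to its right. Axes: x along the rod, away from the robot, y left, z up. A loose spare bolt with the same knob lies on the bench: not in the job.
- flush_bolt (a joint): Flush bolt's position in m: 0 shot (rod tip under the keeper at the far wall, passive door locked), 0.035 fully drawn (stop), moving along -x of the knob's axes; starts at 0 to 0.005. Friction about 2 N; it stays where it is left.
- passive_door (a joint): Angle of the passive door (right, steel handle) in rad: 0 shut. The bolt holds it shut until drawn; after that it stays down by itself.

How it is judged:
By the outcome, as a careful person would: the job done as asked, in the order asked, and still so for the second after the job is handed in, with the robot touching nothing.
It also fails if it takes over 50 s, if anything falls off the work surface, if the arm or the gripper's body presses on something with over 40 N, if the wrist force passes 120 N, or if a joint passes its speed limit or range.

## Robot

A 7-joint arm with a two-finger parallel gripper is mounted at the origin on the work surface. World frame = base frame: x ahead of the robot, y to its left, z up, the work surface at z = 0. Lengths are in m, angles in rad, forces in N, time in s.
With the tool pointing down it reaches from about 0.4 to 0.85 m from the base axis. Payload 4.5 kg.
Tool frame: the origin (TCP) lies midway between the tips of the shut fingers; the grasp point (between the pads) lies 19 mm behind it (tcp_to_grasp is the distance from the TCP to the grasp point, in m); z points along the fingers, y is the direction in which the jaws open and shut (so a half turn about z gives the same grasp; the last joint's range is limited). The gripper opens to 88 mm and grips with 3 to 60 N. Pads are 18 mm wide; open, the fingers measure 123 mm over their backs; the gripper's body (75 mm by 187 mm) begins 45 mm behind the grasp point.
Start: joints at [1.29, 0.689, -0.195, 1.565, 0.157, 0.902, -0.215], TCP at [0.194, -0.594, 0.239] pointing down, gripper open.
Joint ranges: [-3.01, 3.01], [-0.46, 2.08], [-1.47, 1.51], [0.13, 2.56], [-1, 4.14], [0.04, 2.09], [-2.66, 2.66]. Speed limits (rad/s): [2.57, 2.57, 3.14, 3.14, 3.14, 3.14, 3.14].

## Interface

Orientations are given as [roll, pitch, yaw] about the fixed x, y, z axes, in that order (R = Rz(yaw) Ry(pitch) Rx(roll)).
In Python, from station import get_obs, read_camera, camera_info, sign_off, masks_of, tcp_to_grasp gives the robot as it stands.
- The arm moves only by the shell command python3 -m creep 'ROWS'. ROWS is JSON, a list of rows, each an object with "gripper": the closure, from 0 (fully open) to 1 (shut); "delta_pos": the shift along the tool's x, y, z in m, a list of three; "spin": the turn about the tool's z in rad. A call has 1 to 12 rows; each row shifts and turns the pose as measured when the row begins, along the tool's axes as they then stand; what a row does not reach is not made up. A row lasts 1/10 s, in which the tool goes at most 50 mm and 8.59 degrees, less where a joint would pass 70% of its speed; a pose out of reach is approached as far as the arm can. A call with a gripper value outside its range is refused whole. The fingers move at their own pace and stop on an object; the grip force is fixed at half the most. Time passes only in rows, so rows that do not move let the fingers close. It gives the time, the measured TCP pose, the force and the opening at its end, in the units of the state.
- get_obs(): the state, without advancing time (a new reading comes with each control period).
- read_camera(name): name is "scene" or "top" or "wrist"; returns the picture (480x640x3 uint8, blue, green, red); there is no depth.
- camera_info(name): a dict with "camera_matrix" (3x3 intrinsics, pixels), "rvec" (rotation vector, rad) and "tvec" (3), from world to camera coordinates, as OpenCV has them. Camera axes: x right, y down, z forward; pixel columns grow to the right and rows downward; lengths in m; the calibration is good to about 2 mm. A picture is of the moment at which its call begins: read the wrist's pose just before it. camera_info takes no time and is no camera call; for the wrist camera it gives the pose at the moment of the call.
- sign_off(): hands the job in, once; it reports no verdict.
Trained networks look in the newest picture that a camera, given by its name, has taken for a name from the list of things; names that differ only in an ending like _2 or _b are one class to them, and where a whole thing is asked for, a point or a joint stands for the part that bears it (a point fixed in the world has none). Each returns a list of dicts, best first, with "score" (0 to 1); they miss things now and then, are a little off and sometimes report something else, mostly with a low value. They report only what shows in the picture. A call takes as long as a camera call.
- masks_of(camera, name): "region" (480x640 bool, what is visible of it) and "point" ([row, column] in pixels, amid what is visible of it).
The state is a dict: "time_s": time; "joint_positions": joint angles; "qvel": joint speeds; "joint_efforts": joint torques, N m; "position": TCP position; "tool_rot": TCP orientation; "contact_force": force on the tool from outside, world axes, zero at the start; "wrist_torque": the same for the moment, N m; "opening": finger opening in m.
Only numpy, scipy, OpenCV 4.12 (cv2) and the standard library are available. Lean on these libraries where they do the work, as an engineer would, in place of code of your own. Each camera call takes 0.05 s, during which the arm holds its last target.

## Working session

There is one attempt and no reset: what is moved stays moved. The work goes in short steps, Python scripts to look and compute and a shell command to move; the robot and the scene stay as the last step left them, time stands still between calls to the robot, and variables do not carry over. Pictures are saved under pics/ and viewed, and the job is handed in when it is done.

```bash
ls; mkdir -p pics
python3 - <<'E'
from station import *
import cv2,numpy as np
o=get_obs()
for k in o: print(k,np.round(o[k],3))
print(tcp_to_grasp)
for c in("scene","top","wrist"):
    im=read_camera(c);cv2.imwrite(f"pics/{c}0.png",im)
    i=camera_info(c);R=cv2.Rodrigues(np.array(i["rvec"],float))[0]
    print(c,np.round(i["camera_matrix"],1).tolist(),"pos",np.round(-R.T@np.array(i["tvec"]).ravel(),3))
    for n in("active_handle","bolt_knob","passive_door","active_door"):
        print(n,[(round(m["score"],2),np.round(m["point"]).tolist(),int(m["region"].sum())) for m in masks_of(c,n)[:3]])
print(get_obs()["time_s"])
E
```

```text
pics
time_s 0.0
joint_positions [ 1.29   0.69  -0.195  1.566  0.157  0.902 -0.215]
qvel [ 0.001  0.002 -0.     0.002 -0.     0.     0.003]
joint_efforts [-0.0000e+00 -5.2757e+01 -1.2670e+00 -1.5343e+01 -5.3000e-02  7.0000e-03
  0.0000e+00]
position [ 0.193 -0.594  0.238]
tool_rot [-3.14   0.     0.315]
contact_force [-0.049 -0.833  0.676]
wrist_torque [ 0.049 -0.016 -0.025]
opening 0.088
0.0187
scene [[471.3, 0.0, 317.5], [0.0, 471.3, 245.0], [0.0, 0.0, 1.0]] pos [0.97  0.2   0.804]
active_handle [(0.85, [258.0, 321.0], 17619)]
bolt_knob []
passive_door [(0.72, [238.0, 229.0], 10832)]
active_door [(0.94, [260.0, 325.0], 17669)]
top [[611.4, 0.0, 315.7], [0.0, 611.4, 246.1], [0.0, 0.0, 1.0]] pos [ 0.429 -0.017  0.978]
active_handle [(0.7, [251.0, 331.0], 30099)]
bolt_knob []
passive_door [(0.86, [225.0, 447.0], 20549)]
active_door [(0.85, [253.0, 332.0], 29992)]
wrist [[355.3, 0.0, 318.4], [0.0, 355.3, 240.6], [0.0, 0.0, 1.0]] pos [ 0.271 -0.569  0.385]
active_handle []
bolt_knob []
passive_door []
active_door []
0.75
```

View pics/scene0.png

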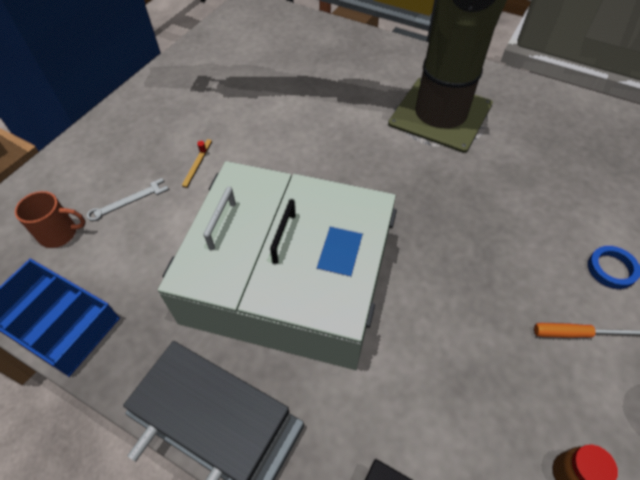

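View pics/top0.png

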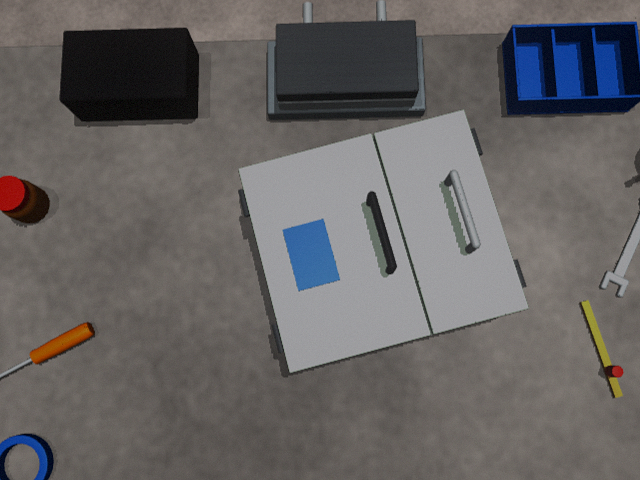

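Scene and top both show the cabinet turned in yaw. The black bar runs about (372,195)-(391,270) in top and (292,204)-(275,258) in scene. The spare bolt lies on the bench at top (600,350). Next I'll triangulate.

```bash
cat > h.py <<'E'
import cv2,numpy as np
from station import *
def cam(c):
    i=camera_info(c);K=np.array(i["camera_matrix"],float);R=cv2.Rodrigues(np.array(i["rvec"],float))[0];t=np.array(i["tvec"],float).ravel()
    return K,R,t
def P(c):
    K,R,t=cam(c);return K@np.c_[R,t]
def tri(c1,p1,c2,p2):
    X=cv2.triangulatePoints(P(c1),P(c2),np.array(p1,float).reshape(2,1),np.array(p2,float).reshape(2,1)).ravel();return X[:3]/X[3]
def proj(c,X):
    K,R,t=cam(c);return cv2.projectPoints(np.atleast_2d(X).astype(float),cv2.Rodrigues(R)[0],t,K,None)[0].reshape(-1,2)
def atz(c,p,z):
    K,R,t=cam(c);d=R.T@np.linalg.inv(K)@np.array([p[0],p[1],1.]);C=-R.T@t;return C+d*(z-C[2])/d[2]
E
python3 - <<'E'
from h import *
for c,box in(("top",(355,180,405,285)),("scene",(262,192,305,270))):
    im=cv2.imread(f"pics/{c}0.png");x0,y0,x1,y1=box
    m=np.zeros(im.shape[:2],np.uint8);m[y0:y1,x0:x1]=(im[y0:y1,x0:x1].max(2)<60)
    ys,xs=np.nonzero(m);r=cv2.minAreaRect(np.c_[xs,ys].astype(np.float32));print(c,len(xs),r)
    print(np.round(cv2.boxPoints(r),1).tolist())
    cr=cv2.resize(im[y0-10:y1+10,x0-10:x1+10],None,fx=5,fy=5,interpolation=cv2.INTER_NEAREST);cv2.imwrite(f"pics/{c}crop.png",cr)
# corners of top via z=0.12
for n,p in(("FL",(238,169)),("NL",(289,374)),("FR",(465,111)),("NR",(527,309)),("gapF",(375,135)),("gapN",(431,334))):print(n,np.round(atz("top",p,.12),3))
E
cd pics; python3 -c "
import cv2,numpy as np
a=cv2.imread('topcrop.png');b=cv2.imread('scenecrop.png');h=590
f=lambda a:cv2.resize(a,(int(a.shape[1]*h/a.shape[0]),h))
cv2.imwrite('cr.png',np.hstack([f(a),f(b)]))"
```

```text
top 811 ((386.8487548828125, 226.9856719970703), (90.63182830810547, 27.031536102294922), 73.61045837402344)
[[361.1000061035156, 187.3000030517578], [387.0, 179.6999969482422], [412.6000061035156, 266.6000061035156], [386.70001220703125, 274.29998779296875]]
scene 385 ((282.71392822265625, 231.080810546875), (11.163302421569824, 64.71388244628906), 20.695449829101562)
[[266.1000061035156, 259.3999938964844], [288.8999938964844, 198.8000030517578], [299.3999938964844, 202.8000030517578], [276.5, 263.29998779296875]]
FL [0.698 0.114 0.12 ]
NL [0.404 0.042 0.12 ]
FR [ 0.779 -0.222  0.12 ]
NR [ 0.487 -0.29   0.12 ]
gapF [ 0.746 -0.088  0.12 ]
gapN [ 0.455 -0.156  0.12 ]
```

View pics/cr.png

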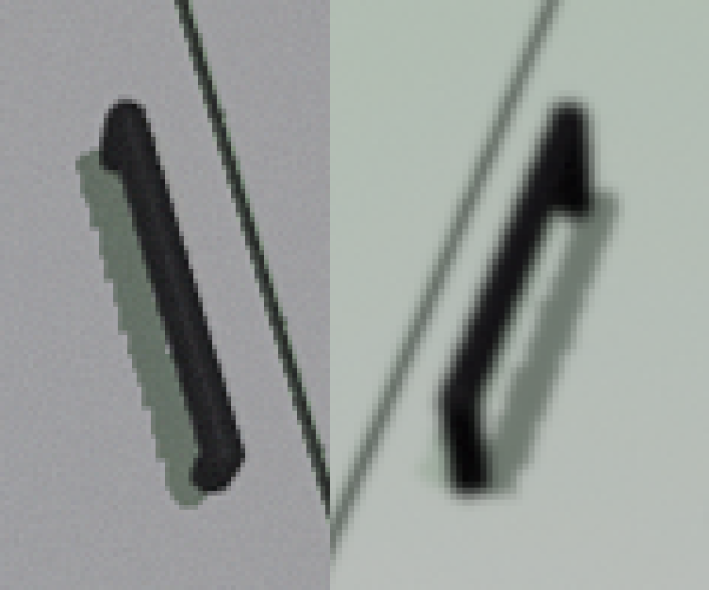

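Zoomed in: top bar ends are about (371.7,191.5) far and (395,267.5) near. In scene they are about (271.5,248) far and (291.5,199) near.

Run:
```python
from h import *
F=tri("top",(371.7,192),"scene",(272,248));N=tri("top",(394.8,267),"scene",(291.5,199.5))
C=(F+N)/2;print(F.round(4),N.round(4),C.round(4),np.linalg.norm(F-N),np.arctan2(*(F-N)[1::-1]))
# model check: fit cabinet yaw from edges at z=.12; 
for p in ((371.7,192),(394.8,267)): print(atz("top",p,.172).round(4))
import itertools
yaw=np.arctan2(.068,.292)
for y in (yaw,): print("yaw",y)
```

```text
[ 0.6433 -0.0759  0.1791] [ 0.5409 -0.1026  0.1765] [ 0.5921 -0.0892  0.1778] 0.10583714001208176 0.2550151255952497
[ 0.6453 -0.0766  0.172 ]
[ 0.5419 -0.1039  0.172 ]
yaw 0.22879884538722564
```

```bash
cat >> h.py <<'E'
from scipy.spatial.transform import Rotation as Ro
def go(target,yaw=None):
    o=get_obs();R=Ro.from_euler('xyz',o["tool_rot"]).as_matrix();d=R.T@(np.array(target)-o["position"])
    print("pos",np.round(o["position"],4),"rot",np.round(o["tool_rot"],4),"F",np.round(o["contact_force"],1),"open",round(float(o["opening"]),4),"t",round(o["time_s"],2))
    print("delta tool now",d.round(4))
    if yaw is not None:
        R2=Ro.from_euler('xyz',[np.pi,0,yaw]).as_matrix();print("spin",round(-(yaw-o["tool_rot"][2]),4),"delta after spin",(R2.T@(np.array(target)-o["position"])).round(4))
E
python3 -m creep '[{"gripper":0.0,"delta_pos":[0,0,0],"spin":0.075}]'; python3 -c "
from h import *
go([.592,-.089,.25],.24)
for n,p in(('FL',(238,169)),('NL',(289,374)),('FR',(465,111)),('NR',(527,309)),('gapF',(375,135)),('gapN',(431,334))):print(n,np.round(atz('top',p,.132),3))
"
```

```text
time_s: 0.85
position: [0.1934, -0.5943, 0.2387]
tool_rot: [-3.142, -0.0, 0.238]
contact_force: [0.9, 0.2, -0.3]
opening: 0.0881
pos [ 0.1934 -0.5943  0.2387] rot [-3.1415e+00 -2.0000e-04  2.3830e-01] F [ 0.9  0.2 -0.3] open 0.0881 t 0.85
delta tool now [ 0.5066 -0.3969 -0.0112]
spin -0.0017 delta after spin [ 0.5073 -0.3961 -0.0113]
FL [0.695 0.112 0.132]
NL [0.404 0.041 0.132]
FR [ 0.774 -0.219  0.132]
NR [ 0.486 -0.286  0.132]
gapF [ 0.741 -0.087  0.132]
gapN [ 0.454 -0.154  0.132]
```

```bash
python3 -m creep '[{"gripper":0.4,"delta_pos":[0.038,-0.030,-0.001],"spin":0},{"gripper":0.4,"delta_pos":[0.038,-0.030,-0.001],"spin":0},{"gripper":0.4,"delta_pos":[0.038,-0.030,-0.001],"spin":0},{"gripper":0.4,"delta_pos":[0.038,-0.030,-0.001],"spin":0},{"gripper":0.4,"delta_pos":[0.038,-0.030,-0.001],"spin":0},{"gripper":0.4,"delta_pos":[0.038,-0.030,-0.001],"spin":0},{"gripper":0.4,"delta_pos":[0.038,-0.030,-0.001],"spin":0},{"gripper":0.4,"delta_pos":[0.038,-0.030,-0.001],"spin":0},{"gripper":0.4,"delta_pos":[0.038,-0.030,-0.001],"spin":0},{"gripper":0.4,"delta_pos":[0.038,-0.030,-0.001],"spin":0}]'; python3 -c "
from h import *
go([.592,-.089,.25],.24)"
```

```text
time_s: 1.85
position: [0.4995, -0.2127, 0.2474]
tool_rot: [3.132, 0.001, 0.218]
contact_force: [0.7, -0.6, 0.3]
opening: 0.0528
pos [ 0.4995 -0.2127  0.2474] rot [3.1324e+00 1.0000e-03 2.1760e-01] F [ 0.7 -0.6  0.3] open 0.0528 t 1.85
delta tool now [ 0.117  -0.1008 -0.0037]
spin -0.0224 delta after spin [ 0.1193 -0.0981 -0.0026]
```

```bash
python3 -m creep '[{"gripper":0.4,"delta_pos":[0.036,-0.030,-0.001],"spin":-0.012},{"gripper":0.4,"delta_pos":[0.036,-0.030,0],"spin":0},{"gripper":0.4,"delta_pos":[0.036,-0.030,0],"spin":0},{"gripper":0.4,"delta_pos":[0.008,-0.005,0],"spin":0},{"gripper":0.4,"delta_pos":[0,0,0],"spin":0}]'; python3 -c "
from h import *
go([.592,-.089,.25],.24)
im=read_camera('wrist');cv2.imwrite('pics/w1.png',im)
print([(round(m['score'],2),m['point']) for m in masks_of('wrist','active_handle')])
print(proj('wrist',[[.592,-.089,.178],[.643,-.076,.178],[.541,-.102,.178]]))
"
```

```text
time_s: 2.35
position: [0.5993, -0.0789, 0.2481]
tool_rot: [3.136, -0.006, 0.243]
contact_force: [-0.6, -0.2, 0.0]
opening: 0.0528
pos [ 0.5993 -0.0789  0.2481] rot [ 3.1356 -0.0057  0.2434] F [-0.6 -0.2  0. ] open 0.0528 t 2.35
delta tool now [-0.0095  0.0081 -0.0019]
spin 0.0034 delta after spin [-0.0095  0.0081 -0.0019]
[(0.76, [176.2, 241.1])]
[[326.76976741 267.68469081]
 [326.64849773 187.92569399]
 [326.87536909 337.13885132]]
```

View pics/w1.png

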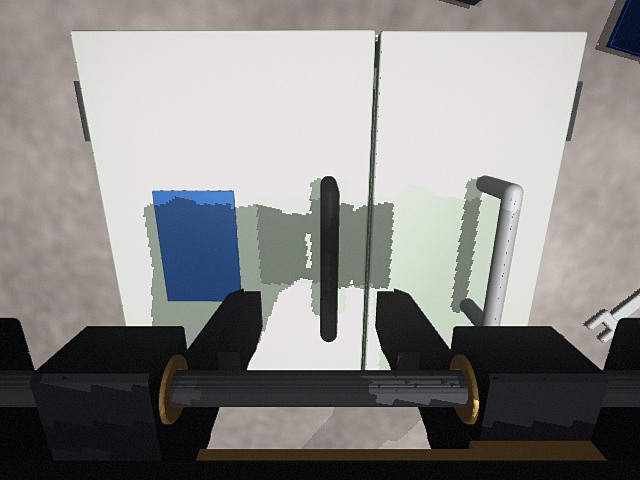

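The bar shows at (329,180)-(328,338) in the wrist view, which agrees with the triangulated projection to about 1 mm. I'll descend and grip.

```bash
python3 -m creep '[{"gripper":0.4,"delta_pos":[-0.009,0.008,0],"spin":0},{"gripper":0.4,"delta_pos":[0,0,0.03],"spin":0},{"gripper":0.4,"delta_pos":[0,0,0.03],"spin":0},{"gripper":0.4,"delta_pos":[0,0,0.02],"spin":0},{"gripper":0.4,"delta_pos":[0,0,0.004],"spin":0},{"gripper":0.4,"delta_pos":[0,0,0],"spin":0}]'; python3 -c "
from h import *
go([.592,-.089,.159],.242)"
```

```text
time_s: 3.05
position: [0.584, -0.1101, 0.1643]
tool_rot: [3.126, -0.001, 0.22]
contact_force: [-0.3, 1.0, 0.1]
opening: 0.0531
pos [ 0.584  -0.1101  0.1643] rot [ 3.1263e+00 -6.0000e-04  2.1960e-01] F [-0.3  1.   0.1] open 0.0531 t 3.05
delta tool now [ 0.0124 -0.019   0.005 ]
spin -0.0224 delta after spin [ 0.0128 -0.0186  0.0053]
```

```bash
python3 -m creep '[{"gripper":0.4,"delta_pos":[0.006,-0.010,0.001],"spin":-0.012},{"gripper":0.4,"delta_pos":[0,0,0],"spin":0},{"gripper":0.4,"delta_pos":[0,0,0],"spin":0}]'; python3 -c "
from h import *
go([.592,-.089,.159],.242)"
```

```text
time_s: 3.35
position: [0.5887, -0.1006, 0.166]
tool_rot: [3.124, -0.004, 0.23]
contact_force: [-0.6, 0.3, -0.2]
opening: 0.0524
pos [ 0.5887 -0.1006  0.166 ] rot [ 3.1241 -0.004   0.2296] F [-0.6  0.3 -0.2] open 0.0524 t 3.35
delta tool now [ 0.0059 -0.0107  0.0069]
spin -0.0124 delta after spin [ 0.006  -0.0105  0.007 ]
```

```bash
python3 -m creep '[{"gripper":0.4,"delta_pos":[0.006,-0.010,0.007],"spin":-0.012},{"gripper":0.4,"delta_pos":[0,0,0],"spin":0},{"gripper":0.4,"delta_pos":[0,0,0],"spin":0}]'; python3 -c "
from h import *
go([.592,-.089,.159],.242)"
```

```text
time_s: 3.65
position: [0.5938, -0.0876, 0.1597]
tool_rot: [3.124, -0.007, 0.244]
contact_force: [-0.2, -0.0, -0.8]
opening: 0.0529
pos [ 0.5938 -0.0876  0.1597] rot [ 3.1236 -0.0068  0.2443] F [-0.2 -0.  -0.8] open 0.0529 t 3.65
delta tool now [-0.0021  0.0009  0.0007]
spin 0.0023 delta after spin [-0.002   0.0009  0.0007]
```

```bash
python3 -m creep '[{"gripper":1.0,"delta_pos":[0,0,0],"spin":0},{"gripper":1.0,"delta_pos":[0,0,0],"spin":0},{"gripper":1.0,"delta_pos":[0,0,0],"spin":0},{"gripper":1.0,"delta_pos":[0,0,0],"spin":0},{"gripper":1.0,"delta_pos":[0,0,0],"spin":0}]'; python3 -c "
from h import *
go([.592,-.089,.159],.242)
v=lambda t:np.array([-170*np.cos(t)+52*np.sin(t),170*np.sin(t)+52*np.cos(t)])
t0=.035
for t in np.arange(t0,1.65,.12):print(round(t,2),(v(t)-v(t0)).round(0), (v(t+.12)-v(t)).round(1))"
```

```text
time_s: 4.15
position: [0.5937, -0.0878, 0.1596]
tool_rot: [3.123, -0.006, 0.244]
contact_force: [0.8, 0.3, 0.0]
opening: 0.0153
pos [ 0.5937 -0.0878  0.1596] rot [ 3.1234 -0.0064  0.2442] F [0.8 0.3 0. ] open 0.0153 t 4.15
delta tool now [-0.0019  0.0008  0.0006]
spin 0.0022 delta after spin [-0.0019  0.0008  0.0006]
0.04 [0. 0.] [ 8.1 19.7]
0.16 [ 8. 20.] [10.4 18.6]
0.28 [19. 38.] [12.6 17.2]
0.4 [31. 55.] [14.6 15.6]
0.52 [46. 71.] [16.3 13.7]
0.64 [62. 85.] [17.8 11.7]
0.76 [80. 96.] [19.1  9.4]
0.88 [ 99. 106.] [20.1  7.1]
1.0 [119. 113.] [20.8  4.6]
1.12 [140. 118.] [21.2  2.1]
1.23 [161. 120.] [21.3 -0.4]
1.35 [182. 119.] [21.1 -3. ]
1.48 [204. 116.] [20.6 -5.5]
1.6 [224. 111.] [19.8 -7.9]
```

```bash
python3 -m creep '[{"gripper":1.0,"delta_pos":[0,0,0],"spin":0},{"gripper":1.0,"delta_pos":[0,0,0],"spin":0},{"gripper":1.0,"delta_pos":[0,-0.003,-0.009],"spin":0},{"gripper":1.0,"delta_pos":[0,-0.004,-0.009],"spin":0},{"gripper":1.0,"delta_pos":[0,-0.004,-0.009],"spin":0},{"gripper":1.0,"delta_pos":[0,0,0],"spin":0}]'; python3 -c "
from h import *
go([.592,-.089,.159],.242)"
```

```text
time_s: 4.75
position: [0.5911, -0.0775, 0.187]
tool_rot: [3.121, -0.006, 0.243]
contact_force: [0.5, -0.6, -0.4]
opening: 0.0109
pos [ 0.5911 -0.0775  0.187 ] rot [ 3.1215 -0.0065  0.2433] F [ 0.5 -0.6 -0.4] open 0.0109 t 4.75
delta tool now [-0.0021  0.0108  0.0282]
spin 0.0013 delta after spin [-0.0019  0.0114  0.028 ]
```

```bash
python3 -c "
from h import *
im=read_camera('scene');cv2.imwrite('pics/s1.png',im)"
```

```text
(no output)
```

View pics/s1.png

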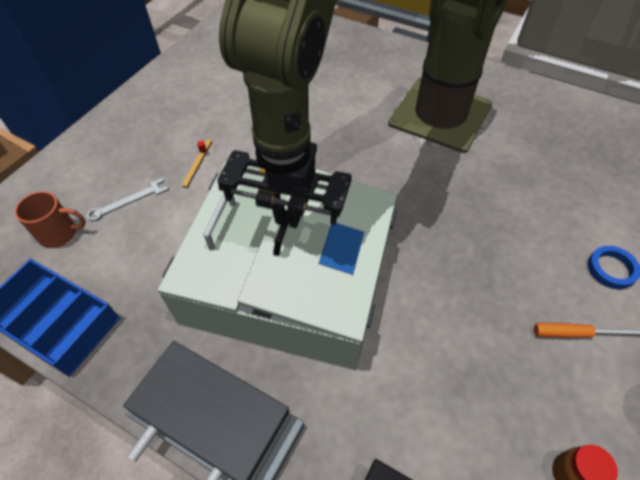

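The scene shows the door's free edge lifting, with a dark gap at (255,312) and the bar held. I'll continue the arc.

```bash
python3 -m creep '[{"gripper":1.0,"delta_pos":[0,-0.008,-0.014],"spin":0},{"gripper":1.0,"delta_pos":[0,-0.009,-0.014],"spin":0},{"gripper":1.0,"delta_pos":[0,-0.011,-0.013],"spin":0},{"gripper":1.0,"delta_pos":[0,-0.012,-0.012],"spin":0},{"gripper":1.0,"delta_pos":[0,-0.013,-0.011],"spin":0},{"gripper":1.0,"delta_pos":[0,0,0],"spin":0}]'; python3 -c "
from h import *
go([.592,-.089,.159],.242)
o=get_obs();g=np.array([.5937,-.0878,.1596]);d=np.array(o['position'])-g;y=d@[-.2377,.971,0];x=d@[.971,.2377,0];print('along',x,'left',y,'up',d[2])"
```

```text
time_s: 5.4
position: [0.5781, -0.0249, 0.2531]
tool_rot: [3.117, -0.009, 0.241]
contact_force: [-0.3, 2.6, -0.5]
opening: 0.0108
pos [ 0.5781 -0.0249  0.2531] rot [ 3.117  -0.0094  0.2413] F [-0.3  2.6 -0.5] open 0.0108 t 5.4
delta tool now [-0.0027  0.0633  0.0956]
spin -0.0007 delta after spin [-0.0018  0.0656  0.0941]
along -0.00022469508199871323 left 0.06482934215711132 up 0.09348103918638548
```

```bash
python3 -m creep '[{"gripper":1.0,"delta_pos":[0,-0.0135,-0.008],"spin":0},{"gripper":1.0,"delta_pos":[0,-0.014,-0.007],"spin":0},{"gripper":1.0,"delta_pos":[0,-0.015,-0.005],"spin":0},{"gripper":1.0,"delta_pos":[0,-0.0155,-0.003],"spin":0},{"gripper":1.0,"delta_pos":[0,0,0],"spin":0}]'
cat >> h.py <<'E'
def arc():
    o=get_obs();g=np.array([.5937,-.0878,.1596]);d=np.array(o['position'])-g;y=d@[-.2377,.971,0];x=d@[.971,.2377,0];print('along',x.round(4),'left',y.round(4),'up',d[2].round(4))
    t=np.arange(0,1.8,.001);ex=np.c_[170-170*np.cos(t)+52*np.sin(t),170*np.sin(t)+52*np.cos(t)-52]/1000
    e=np.linalg.norm(ex-[y,d[2]],axis=1);i=e.argmin();print('theta',t[i],'err',e[i].round(4), 'expected',ex[i].round(4))
E
python3 -c "
from h import *
go([.592,-.089,.159],.242);arc()"
```

```text
time_s: 5.9
position: [0.5671, 0.0196, 0.2786]
tool_rot: [3.098, -0.015, 0.23]
contact_force: [2.9, 5.1, -10.0]
opening: 0.0106
pos [0.5671 0.0196 0.2786] rot [ 3.0976 -0.0154  0.2296] F [  2.9   5.1 -10. ] open 0.0106 t 5.9
delta tool now [-0.0023  0.106   0.1243]
spin -0.0124 delta after spin [-0.0019  0.1114  0.1196]
along -0.0003 left 0.1106 up 0.119
theta 0.9390000000000001 err 0.0032 expected [0.1116 0.1159]
```

```bash
python3 -m creep '[{"gripper":1.0,"delta_pos":[0,-0.0155,-0.001],"spin":-0.005},{"gripper":1.0,"delta_pos":[0,-0.016,0],"spin":-0.005},{"gripper":1.0,"delta_pos":[0,-0.016,0.001],"spin":0},{"gripper":1.0,"delta_pos":[0,0,0],"spin":0}]'; python3 -c "
from h import *
go([.592,-.089,.159],.242);arc()"
```

```text
time_s: 6.3
position: [0.5604, 0.0472, 0.2851]
tool_rot: [3.071, -0.023, 0.223]
contact_force: [3.8, 7.9, -19.8]
opening: 0.0108
pos [0.5604 0.0472 0.2851] rot [ 3.0712 -0.0227  0.2234] F [  3.8   7.9 -19.8] open 0.0108 t 6.3
delta tool now [-0.0022  0.1306  0.1356]
spin -0.0186 delta after spin [-0.002   0.1398  0.1261]
along -0.0002 left 0.139 up 0.1255
theta 1.101 err 0.0024 expected [0.1394 0.1231]
```

```bash
python3 -c "
from h import *
o=get_obs();print(np.round(o['wrist_torque'],2),np.round(o['joint_positions'],2))
im=read_camera('scene');cv2.imwrite('pics/s2.png',im[60:360,140:500])
im=read_camera('top');cv2.imwrite('pics/t2.png',im)"
```

```text
[ 1.65 -0.66  0.29] [-0.18  0.53 -0.04  1.73  0.12  0.85 -1.64]
```

View pics/s2.png

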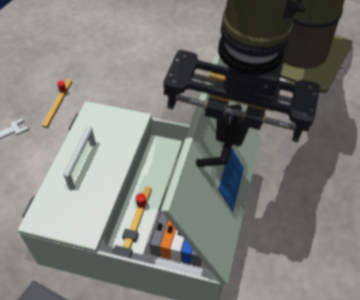

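View pics/t2.png

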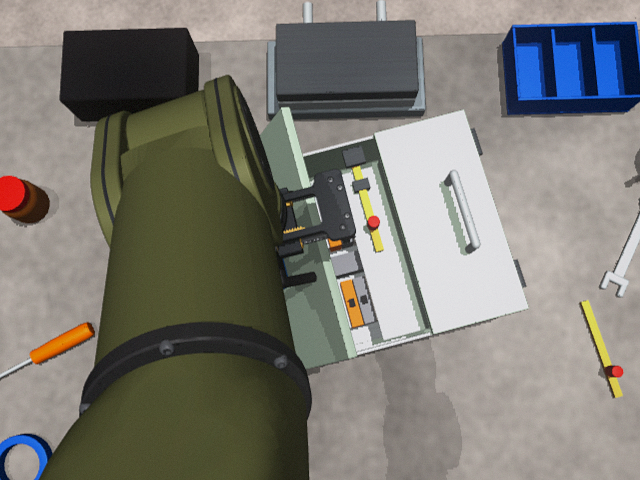

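The door stands at roughly 60°, and the knob and brass bolt now show at top (374,222). The tool sits slightly high on the arc, so I'll carry on a bit lower.

```bash
python3 -m creep '[{"gripper":1.0,"delta_pos":[0,-0.016,0.003],"spin":-0.005},{"gripper":1.0,"delta_pos":[0,-0.017,0.003],"spin":-0.005},{"gripper":1.0,"delta_pos":[0,-0.017,0.003],"spin":0},{"gripper":1.0,"delta_pos":[0,0,0],"spin":0}]'; python3 -c "
from h import *
go([.592,-.089,.159],.242);arc()
print(get_obs()['wrist_torque'])"
```

```text
time_s: 6.8
position: [0.554, 0.0765, 0.2863]
tool_rot: [3.046, -0.03, 0.217]
contact_force: [5.4, 5.2, -23.9]
opening: 0.011
pos [0.554  0.0765 0.2863] rot [ 3.0457 -0.0305  0.2166] F [  5.4   5.2 -23.9] open 0.011 t 6.8
delta tool now [-0.0023  0.1568  0.143 ]
spin -0.0254 delta after spin [-0.0027  0.1698  0.1273]
along 0.0005 left 0.1689 up 0.1267
theta 1.268 err 0.0009 expected [0.1689 0.1258]
[ 1.49364838 -0.9335397   0.43161813]
```

```bash
python3 -m creep '[{"gripper":0.7,"delta_pos":[0,0,0],"spin":0},{"gripper":0.7,"delta_pos":[0,0,0],"spin":0},{"gripper":0.7,"delta_pos":[0,0,0],"spin":0},{"gripper":0.7,"delta_pos":[0,0,0],"spin":0}]'; python3 -c "
from h import *
go([.592,-.089,.159],.242);arc()
print(get_obs()['wrist_torque'])
cv2.imwrite('pics/s3.png',read_camera('scene')[60:360,140:500])"
```

```text
time_s: 7.2
position: [0.5529, 0.0761, 0.2849]
tool_rot: [3.047, -0.026, 0.215]
contact_force: [-0.8, 0.3, 0.1]
opening: 0.0264
pos [0.5529 0.0761 0.2849] rot [ 3.0468 -0.0263  0.215 ] F [-0.8  0.3  0.1] open 0.0264 t 7.2
delta tool now [-0.0004  0.1569  0.1414]
spin -0.027 delta after spin [-0.0016  0.1696  0.1259]
along -0.0006 left 0.1688 up 0.1253
theta 1.2670000000000001 err 0.0005 expected [0.1688 0.1258]
[ 0.07530982  0.07356096 -0.03864422]
```

View pics/s3.png

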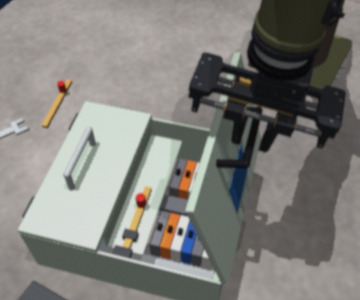

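The door stays where it is and the wrist force is zero. I'll push the bar on with the caged finger.

```bash
python3 -m creep '[{"gripper":0.7,"delta_pos":[0,-0.012,0],"spin":-0.01},{"gripper":0.7,"delta_pos":[0,-0.015,0],"spin":-0.01},{"gripper":0.7,"delta_pos":[0,-0.015,0],"spin":-0.007},{"gripper":0.7,"delta_pos":[0,0,0],"spin":0}]'; python3 -c "
from h import *
go([.592,-.089,.159],.242);arc()
print(get_obs()['wrist_torque'])"
```

```text
time_s: 7.65
position: [0.544, 0.1133, 0.2811]
tool_rot: [3.038, -0.022, 0.239]
contact_force: [0.9, 0.1, 0.1]
opening: 0.0266
pos [0.544  0.1133 0.2811] rot [ 3.0379 -0.0223  0.2386] F [0.9 0.1 0.1] open 0.0266 t 7.65
delta tool now [-0.0039  0.1942  0.143 ]
spin -0.0034 delta after spin [-0.0019  0.2079  0.1221]
along -0.0004 left 0.2071 up 0.1215
theta 1.485 err 0.0003 expected [0.2072 0.1218]
[ 0.14554421  0.04831443 -0.04842528]
```

```bash
python3 -m creep '[{"gripper":0.7,"delta_pos":[0,-0.010,0],"spin":0},{"gripper":0.7,"delta_pos":[0,-0.011,0],"spin":0},{"gripper":0.7,"delta_pos":[0,0,0],"spin":0}]'; python3 -c "
from h import *
go([.592,-.089,.159],.242);arc()
cv2.imwrite('pics/s4.png',read_camera('scene')[60:360,140:500])"
```

```text
time_s: 7.95
position: [0.5392, 0.1311, 0.2779]
tool_rot: [3.033, -0.02, 0.236]
contact_force: [-0.5, -0.6, 0.9]
opening: 0.0265
pos [0.5392 0.1311 0.2779] rot [ 3.0326 -0.0204  0.236 ] F [-0.5 -0.6  0.9] open 0.0265 t 7.95
delta tool now [-0.0025  0.2121  0.1428]
spin -0.006 delta after spin [-0.0015  0.2264  0.1189]
along -0.0009 left 0.2255 up 0.1183
theta 1.589 err 0.0014 expected [0.2251 0.117 ]
```

View pics/s4.png

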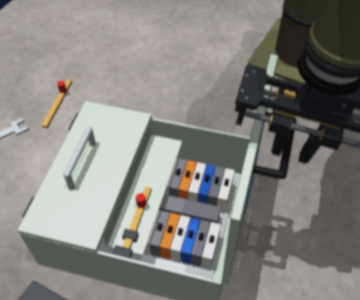

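```bash
python3 -m creep '[{"gripper":0.7,"delta_pos":[0,0.005,-0.02],"spin":0},{"gripper":0.7,"delta_pos":[0,0.003,-0.03],"spin":0},{"gripper":0.7,"delta_pos":[0,0.003,-0.03],"spin":0},{"gripper":0.7,"delta_pos":[0,0.003,-0.03],"spin":0},{"gripper":0.7,"delta_pos":[0,0.0,0],"spin":0}]'; python3 -c "
from h import *
go([.592,-.089,.159],.242);arc()
cv2.imwrite('pics/s5.png',read_camera('scene')[60:360,140:500])"
```

```text
time_s: 8.5
position: [0.5364, 0.131, 0.3924]
tool_rot: [3.038, -0.019, 0.237]
contact_force: [0.4, -0.5, 0.0]
opening: 0.0265
pos [0.5364 0.131  0.3924] rot [ 3.0385 -0.0185  0.2374] F [ 0.4 -0.5  0. ] open 0.0265 t 8.5
delta tool now [-0.0021  0.2017  0.2555]
spin -0.0046 delta after spin [0.0012 0.2269 0.2334]
along -0.0036 left 0.2261 up 0.2328
theta 1.468 err 0.1125 expected [0.2043 0.1224]
```

View pics/s5.png

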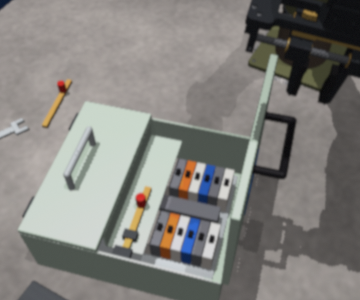

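The door stands upright on its own, with the gripper above and clear. The knob shows at scene ≈(281,260). I'll locate the knob and measure the door angle.

```bash
python3 -c "
from h import *
pts={}
for c in('top','scene'):
    im=read_camera(c);cv2.imwrite(f'pics/{c}6.png',im)
    for m in masks_of(c,'bolt_knob'):
        print(c,round(m['score'],2),np.round(m['point'],1),m['region'].sum())
    h=cv2.cvtColor(im,cv2.COLOR_BGR2HSV);r=(((h[...,0]<8)|(h[...,0]>172))&(h[...,1]>170)&(h[...,2]>90)).astype(np.uint8)
    n,l,s,ce=cv2.connectedComponentsWithStats(r)
    for i in range(1,n):
        if 20<s[i,4]<600:print('  red',s[i],ce[i].round(1))
"
```

```text
top 0.68 [216.2 367.6] 732
  red [368 216  12  12  95] [373.3 221.2]
  red [612 366  11  11 102] [616.8 371.1]
scene 0.67 [266.  277.5] 466
  red [198 142   6   5  25] [200.6 144. ]
  red [277 254   8   9  58] [280.5 258.1]
```

View pics/top6.png

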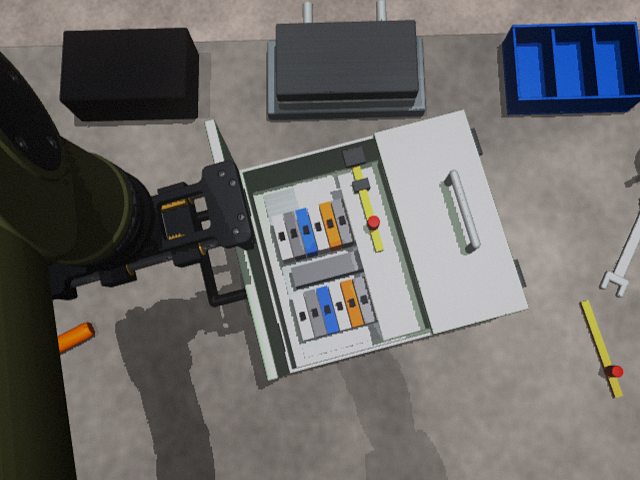

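View pics/scene6.png

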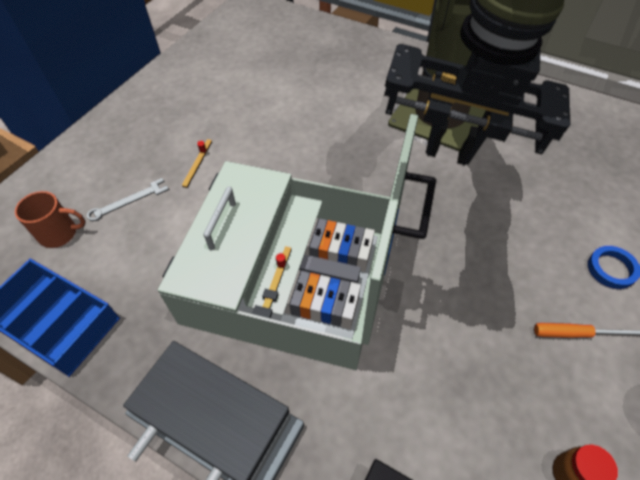

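```bash
python3 -c "
from h import *
print('knob',tri('top',(373.3,221.2),'scene',(280.5,258.1)).round(4))
for z in (.102,.115):print(z,atz('top',(373.3,221.2),z).round(4),atz('scene',(280.5,258.1),z).round(4))
L=np.array([-.2377,.971,0])
hinge=np.array([.592,-.089,.12])+.17*L
for p in((209,121),(264,384)):
    X=atz('top',p,.32);print('edge',X.round(3),'left of hinge',((X-hinge)@L).round(4))
for i in (0,1):
  im=cv2.imread('pics/%s6.png'%('top','scene')[i]);
  c=im[130:270,320:430] if i==0 else im[220:320,230:330]
  cv2.imwrite('pics/k%d.png'%i,cv2.resize(c,None,fx=5,fy=5,interpolation=cv2.INTER_CUBIC)[:600])
"
```

```text
knob [ 0.6181 -0.0818  0.1101]
0.102 [ 0.62   -0.0827  0.102 ] [ 0.6138 -0.0847  0.102 ]
0.115 [ 0.6171 -0.0817  0.115 ] [ 0.6204 -0.0795  0.115 ]
edge [0.693 0.117 0.32 ] left of hinge 0.0057
edge [0.4   0.054 0.32 ] left of hinge 0.015
```

View pics/k0.png

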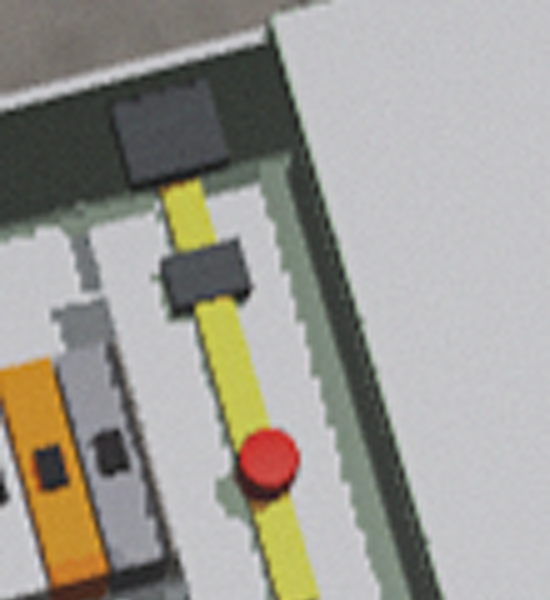

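View pics/k1.png

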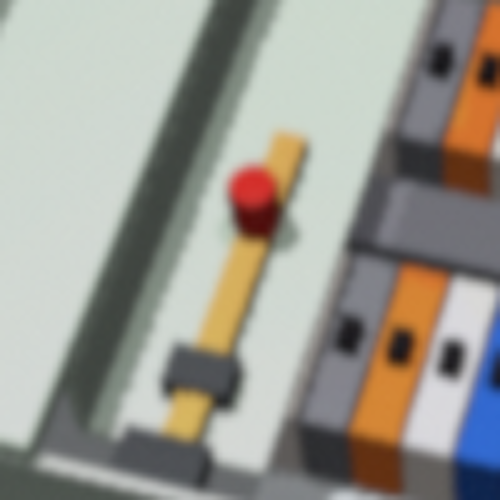

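The knob's top centre triangulates to about (0.618, -0.082, ~0.113). The nearest guide bracket edge is about 40 mm beyond it. I'll move over it and turn the jaws along the rod.

```bash
python3 -c "
from h import *
go([.618,-.082,.36])"
python3 -m creep '[{"gripper":0.5,"delta_pos":[0.004,0.04,0],"spin":0},{"gripper":0.5,"delta_pos":[0.004,0.045,0],"spin":0},{"gripper":0.5,"delta_pos":[0.006,0.045,0],"spin":0},{"gripper":0.5,"delta_pos":[0.006,0.045,0],"spin":0},{"gripper":0.5,"delta_pos":[0.006,0.02,0],"spin":-0.1},{"gripper":0.5,"delta_pos":[0,0,0],"spin":-0.145},{"gripper":0.5,"delta_pos":[0,0,0],"spin":-0.145},{"gripper":0.5,"delta_pos":[0,0,0],"spin":-0.145},{"gripper":0.5,"delta_pos":[0,0,0],"spin":-0.145},{"gripper":0.5,"delta_pos":[0,0,0],"spin":-0.145},{"gripper":0.5,"delta_pos":[0,0,0],"spin":-0.145},{"gripper":0.5,"delta_pos":[0,0,0],"spin":-0.145}]'
python3 -c "
from h import *
go([.618,-.082,.25],1.811);print(np.round(get_obs()['joint_positions'],2))"
```

```text
pos [0.5337 0.1297 0.3869] rot [ 3.0362 -0.0072  0.2374] F [ 0.   0.3 -0.1] open 0.0262 t 8.75
delta tool now [0.0319 0.2215 0.0507]
time_s: 9.95
position: [0.6018, -0.0592, 0.3895]
tool_rot: [3.124, 0.099, 1.396]
contact_force: [0.5, -0.6, 0.1]
opening: 0.0439
pos [ 0.6018 -0.0592  0.3895] rot [3.1244 0.0994 1.3958] F [ 0.5 -0.6  0.1] open 0.0439 t 9.95
delta tool now [-0.0056  0.0175  0.141 ]
spin -0.4152 delta after spin [-0.026   0.0103  0.1395]
[ 0.13  0.53 -0.29  1.41  0.26  1.25 -0.38]
```

```bash
python3 -m creep '[{"gripper":0.5,"delta_pos":[0,0,0],"spin":-0.145},{"gripper":0.5,"delta_pos":[0,0,0],"spin":-0.145},{"gripper":0.5,"delta_pos":[0,0,0],"spin":-0.12},{"gripper":0.5,"delta_pos":[0,0,0],"spin":0},{"gripper":0.5,"delta_pos":[0,0,0],"spin":0}]'
python3 -c "
from h import *
go([.618,-.082,.2],1.811)"
```

```text
time_s: 10.45
position: [0.5992, -0.0595, 0.3825]
tool_rot: [-3.104, 0.093, 1.822]
contact_force: [0.2, 0.2, -0.5]
opening: 0.0441
pos [ 0.5992 -0.0595  0.3825] rot [-3.1044  0.0929  1.8224] F [ 0.2  0.2 -0.5] open 0.0441 t 10.45
delta tool now [-0.0095  0.0194  0.1836]
spin 0.0114 delta after spin [-0.0264  0.0129  0.1825]
```

```bash
python3 -m creep '[{"gripper":0.5,"delta_pos":[-0.003,0.006,0.04],"spin":0.005},{"gripper":0.5,"delta_pos":[-0.003,0.006,0.045],"spin":0},{"gripper":0.5,"delta_pos":[-0.003,0.006,0.045],"spin":0},{"gripper":0.5,"delta_pos":[0,0.001,0.03],"spin":0},{"gripper":0.5,"delta_pos":[0,0,0],"spin":0},{"gripper":0.5,"delta_pos":[0,0,0],"spin":0},{"gripper":0.5,"delta_pos":[0,0,0],"spin":0}]'
python3 -c "
from h import *
go([.618,-.082,.14],1.811)
cv2.imwrite('pics/w7.png',read_camera('wrist'));print([(round(m['score'],2),m['point']) for m in masks_of('wrist','bolt_knob')])
print(proj('wrist',[[.618,-.082,.114],[.618,-.082,.102]]))
go([.618,-.082,.14],1.811)"
```

```text
time_s: 11.15
position: [0.6206, -0.079, 0.22]
tool_rot: [-3.111, 0.095, 1.802]
contact_force: [-1.1, -0.2, -0.5]
opening: 0.044
pos [ 0.6206 -0.079   0.22  ] rot [-3.1106  0.0946  1.8019] F [-1.1 -0.2 -0.5] open 0.044 t 11.15
delta tool now [ 0.0053 -0.0007  0.0799]
spin -0.0091 delta after spin [-0.0023 -0.0032  0.08  ]
[(0.63, [216.3, 332.6])]
[[316.48024973 227.43714549]
 [316.98990211 221.73229143]]
pos [ 0.6212 -0.0788  0.2207] rot [-3.1127  0.0949  1.8022] F [ 0.9 -0.2  0.3] open 0.0441 t 11.25
delta tool now [ 0.0053 -0.0015  0.0807]
spin -0.0088 delta after spin [-0.0023 -0.0039  0.0807]
```

View pics/w7.png

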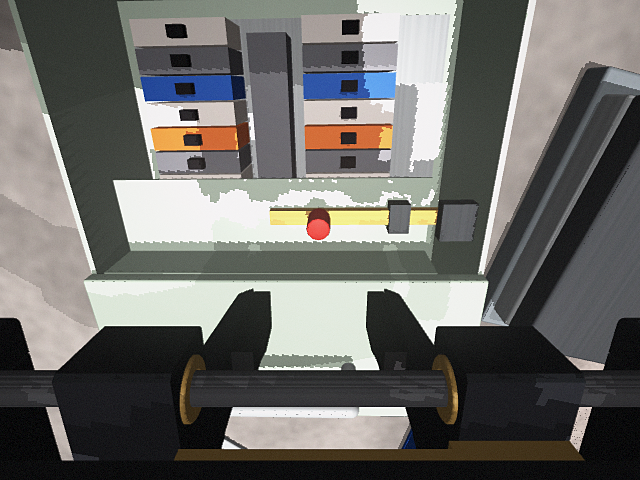

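The knob top sits at (318,229) in the wrist view against a predicted (316.5,227.4), centred between the fingers. I'll descend.

```bash
python3 -m creep '[{"gripper":0.5,"delta_pos":[0.003,-0.001,0.04],"spin":0},{"gripper":0.5,"delta_pos":[0.003,0,0.03],"spin":0},{"gripper":0.5,"delta_pos":[0,0,0],"spin":0},{"gripper":0.5,"delta_pos":[0,0,0],"spin":0}]'
python3 -c "
from h import *
go([.618,-.082,.105],1.811)"
```

```text
time_s: 11.65
position: [0.6244, -0.0793, 0.157]
tool_rot: [-3.128, 0.098, 1.8]
contact_force: [0.6, -1.0, 0.5]
opening: 0.0442
pos [ 0.6244 -0.0793  0.157 ] rot [-3.1284  0.0984  1.7997] F [ 0.6 -1.   0.5] open 0.0442 t 11.65
delta tool now [ 0.0039 -0.0062  0.052 ]
spin -0.0113 delta after spin [-0.0011 -0.0069  0.052 ]
```

```bash
python3 -m creep '[{"gripper":0.5,"delta_pos":[0.001,-0.006,0.005],"spin":-0.005},{"gripper":0.5,"delta_pos":[0.002,0,0.025],"spin":0},{"gripper":0.5,"delta_pos":[0.001,0,0.016],"spin":0},{"gripper":0.5,"delta_pos":[0,0,0],"spin":0},{"gripper":0.5,"delta_pos":[0,0,0],"spin":0}]'
python3 -c "
from h import *
go([.618,-.082,.105],1.811)
cv2.imwrite('pics/w8.png',read_camera('wrist'));cv2.imwrite('pics/s8.png',cv2.resize(read_camera('scene')[130:370,150:450],None,fx=2.5,fy=2.5))"
```

```text
time_s: 12.15
position: [0.6226, -0.0813, 0.1184]
tool_rot: [3.141, 0.102, 1.803]
contact_force: [0.2, -0.0, -0.6]
opening: 0.0439
pos [ 0.6226 -0.0813  0.1184] rot [3.141  0.1019 1.8032] F [ 0.2 -0.  -0.6] open 0.0439 t 12.15
delta tool now [ 0.0017 -0.0047  0.0133]
spin -0.0078 delta after spin [ 0.0004 -0.0047  0.0134]
```

View pics/w8.png

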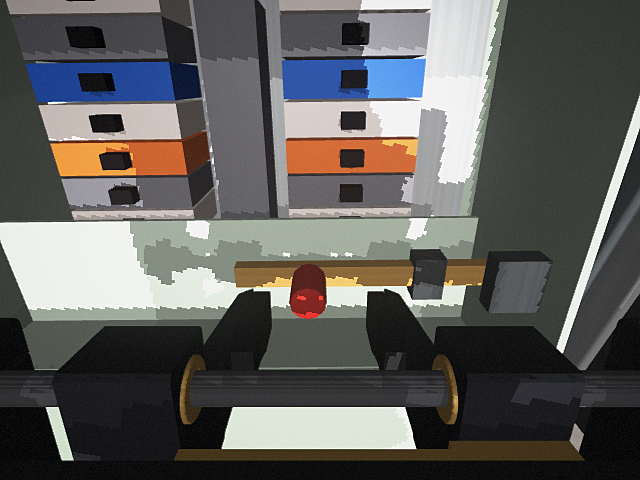

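View pics/s8.png

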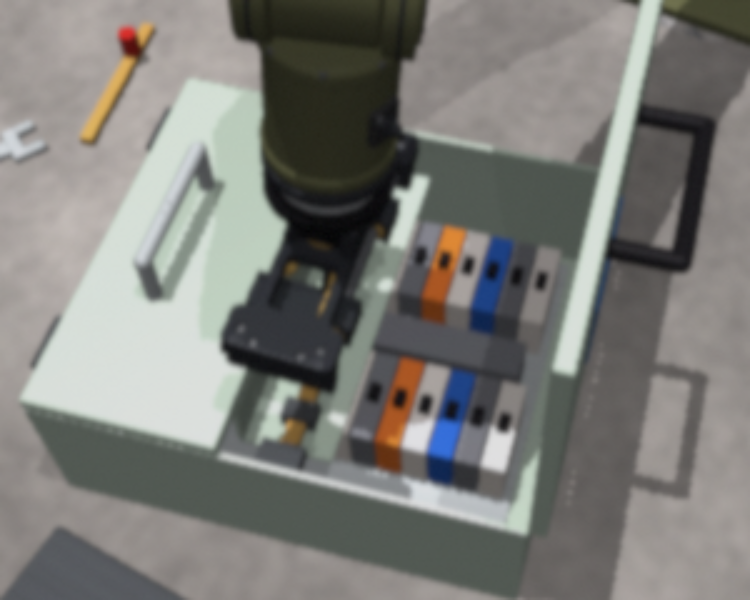

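```bash
python3 -c "
from h import *
o=get_obs();R=Ro.from_euler('xyz',o['tool_rot']).as_matrix()
print(proj('wrist',[[.618,-.082,.115],[.618,-.082,.102],o['position'],o['position']-.0187*R[:,2]]))
p=np.array([308,305.]);print(atz('wrist',p,.115),atz('wrist',p,.112))"
```

```text
[[306.96133387 302.40594414]
 [307.66849616 287.81674492]
 [317.18193339 307.42974548]
 [317.08162756 329.68875915]]
[ 0.61879508 -0.08330776  0.115     ] [ 0.61917131 -0.08532182  0.112     ]
```

```bash
python3 -m creep '[{"gripper":0.5,"delta_pos":[0.001,-0.004,0.009],"spin":0},{"gripper":0.5,"delta_pos":[0.001,0,0.004],"spin":0},{"gripper":1.0,"delta_pos":[0,0,0],"spin":0},{"gripper":1.0,"delta_pos":[0,0,0],"spin":0},{"gripper":1.0,"delta_pos":[0,0,0],"spin":0},{"gripper":1.0,"delta_pos":[0,0,0],"spin":0}]'
python3 -c "
from h import *
go([.618,-.083,.105],1.811)"
```

```text
time_s: 12.85
position: [0.6189, -0.0817, 0.1063]
tool_rot: [3.139, 0.103, 1.803]
contact_force: [-1.3, -0.5, 1.2]
opening: 0.0166
pos [ 0.6189 -0.0817  0.1063] rot [3.1387 0.1027 1.8026] F [-1.3 -0.5  1.2] open 0.0166 t 12.85
delta tool now [-0.0009 -0.0012  0.0014]
spin -0.0084 delta after spin [-0.0011 -0.0012  0.0013]
```

```bash
python3 -m creep '[{"gripper":1.0,"delta_pos":[0,-0.007,0],"spin":0},{"gripper":1.0,"delta_pos":[0,-0.009,0],"spin":0},{"gripper":1.0,"delta_pos":[0,-0.009,0],"spin":0},{"gripper":1.0,"delta_pos":[0,0,0],"spin":0}]'
python3 -c "
from h import *
go([.618,-.083,.105],1.811)"
```

```text
time_s: 13.25
position: [0.5944, -0.0878, 0.1063]
tool_rot: [3.135, 0.103, 1.802]
contact_force: [-0.6, 0.2, -1.2]
opening: 0.0164
pos [ 0.5944 -0.0878  0.1063] rot [3.1346 0.1027 1.8023] F [-0.6  0.2 -1.2] open 0.0164 t 13.25
delta tool now [-0.0006  0.0241  0.0015]
spin -0.0087 delta after spin [-0.001   0.0241  0.0013]
```

Moved 25 mm so far. I'll pull on to the stop.

```bash
python3 -m creep '[{"gripper":1.0,"delta_pos":[0,-0.006,0],"spin":0},{"gripper":1.0,"delta_pos":[0,-0.006,0],"spin":0},{"gripper":1.0,"delta_pos":[0,-0.006,0],"spin":0},{"gripper":1.0,"delta_pos":[0,-0.006,0],"spin":0}]'
python3 -c "
from h import *
go([.618,-.083,.105],1.811)"
```

```text
time_s: 13.65
position: [0.5866, -0.0895, 0.109]
tool_rot: [3.098, 0.102, 1.804]
contact_force: [13.1, 0.6, -6.4]
opening: 0.0164
pos [ 0.5866 -0.0895  0.109 ] rot [3.098  0.1017 1.804 ] F [13.1  0.6 -6.4] open 0.0164 t 13.65
delta tool now [-0.0005  0.0319  0.0055]
spin -0.007 delta after spin [-0.0012  0.0321  0.004 ]
```

```bash
python3 -m creep '[{"gripper":1.0,"delta_pos":[0,-0.006,0],"spin":0},{"gripper":1.0,"delta_pos":[0,-0.006,0],"spin":0},{"gripper":0.6,"delta_pos":[0,0,0],"spin":0},{"gripper":0.6,"delta_pos":[0,0,0],"spin":0},{"gripper":0.6,"delta_pos":[0,0,0],"spin":0},{"gripper":0.6,"delta_pos":[0,0,0],"spin":0}]'
python3 -c "
from h import *
go([.618,-.083,.105],1.811)
cv2.imwrite('pics/w9.png',read_camera('wrist'))"
```

```text
time_s: 14.25
position: [0.585, -0.0896, 0.1114]
tool_rot: [3.074, 0.101, 1.805]
contact_force: [-0.5, -0.4, -1.1]
opening: 0.0352
pos [ 0.585  -0.0896  0.1114] rot [3.0741 0.1013 1.805 ] F [-0.5 -0.4 -1.1] open 0.0352 t 14.25
delta tool now [-0.0006  0.0331  0.0087]
spin -0.006 delta after spin [-0.0015  0.0336  0.0064]
```

View pics/w9.png

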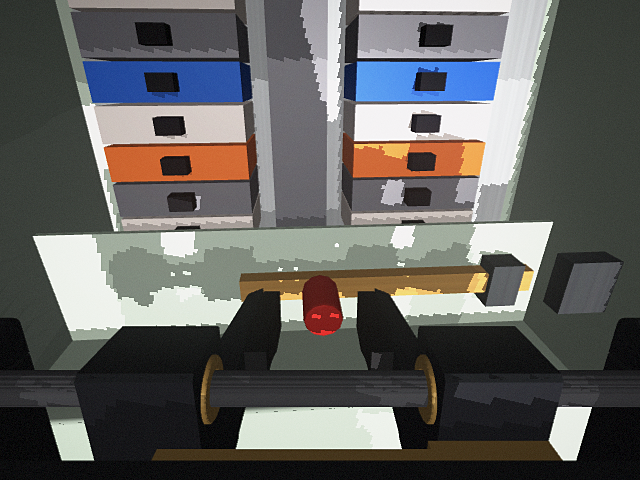

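Wrist view: the knob is free between the fingers at (322,310), and the rod tip at (530,275) is drawn clear of the keeper block at (585,280). I'll retreat straight up and then measure.

```bash
python3 -c "
from h import *
p=get_obs()['position'];go([p[0],p[1],p[2]+.1])"
python3 -m creep '[{"gripper":0.5,"delta_pos":[-0.002,0.0015,-0.02],"spin":0},{"gripper":0.5,"delta_pos":[-0.003,0.002,-0.03],"spin":0},{"gripper":0.5,"delta_pos":[-0.004,0.003,-0.045],"spin":0},{"gripper":0.5,"delta_pos":[-0.004,0.003,-0.045],"spin":0},{"gripper":0.5,"delta_pos":[-0.004,0.003,-0.045],"spin":0},{"gripper":0.5,"delta_pos":[-0.004,0.003,-0.045],"spin":0}]'
python3 -c "
from h import *
go([.35,-.3,.38])"
```

```text
pos [ 0.585  -0.0896  0.1113] rot [3.0742 0.1013 1.8051] F [-0.3  0.4 -0.5] open 0.0354 t 14.3
delta tool now [-0.0101  0.0067 -0.0993]
time_s: 14.9
position: [0.5778, -0.0876, 0.3426]
tool_rot: [3.098, 0.096, 1.809]
contact_force: [1.2, -0.8, -0.5]
opening: 0.0441
pos [ 0.5778 -0.0876  0.3426] rot [3.0976 0.0957 1.8086] F [ 1.2 -0.8 -0.5] open 0.0441 t 14.9
delta tool now [-0.1557 -0.2702 -0.0345]
```

```bash
python3 -m creep '[{"gripper":0.5,"delta_pos":[-0.025,-0.01,-0.01],"spin":0},{"gripper":0.5,"delta_pos":[-0.035,-0.02,-0.005],"spin":0},{"gripper":0.5,"delta_pos":[-0.04,-0.02,0],"spin":0},{"gripper":0.5,"delta_pos":[-0.04,-0.02,0],"spin":0},{"gripper":0.5,"delta_pos":[-0.04,-0.02,0],"spin":0},{"gripper":0.5,"delta_pos":[-0.04,-0.02,0],"spin":0},{"gripper":0.5,"delta_pos":[-0.02,-0.01,0],"spin":0},{"gripper":0.5,"delta_pos":[0,0,0],"spin":0},{"gripper":0.5,"delta_pos":[0,0,0],"spin":0}]'
python3 -c "
from h import *
go([.35,-.3,.38])
for c in('top','scene'):
    im=read_camera(c);cv2.imwrite(f'pics/{c}10.png',im)
    h=cv2.cvtColor(im,cv2.COLOR_BGR2HSV);r=(((h[...,0]<8)|(h[...,0]>172))&(h[...,1]>170)&(h[...,2]>90)).astype(np.uint8)
    n,l,s,ce=cv2.connectedComponentsWithStats(r)
    for i in range(1,n):
        if 20<s[i,4]<600:print('  red',c,s[i],ce[i].round(1),atz(c,ce[i],.113).round(4))
"
```

```text
time_s: 15.8
position: [0.5148, -0.3535, 0.3823]
tool_rot: [3.089, 0.097, 1.812]
contact_force: [-0.1, 0.1, -0.7]
opening: 0.0441
pos [ 0.5148 -0.3535  0.3823] rot [3.0889 0.0966 1.812 ] F [-0.1  0.1 -0.7] open 0.0441 t 15.8
delta tool now [ 0.0911 -0.1467 -0.0142]
  red top [374 236  12  12 105] [379.4 241.4] [ 0.5877 -0.0896  0.113 ]
  red top [612 366  11  11  99] [616.9 371. ] [ 0.4003 -0.4082  0.113 ]
  red scene [198 142   6   5  24] [200.5 143.9] [ 0.4594 -0.3755  0.113 ]
  red scene [282 239   8   7  48] [285.8 242. ] [ 0.586 -0.09   0.113]
```

View pics/top10.png

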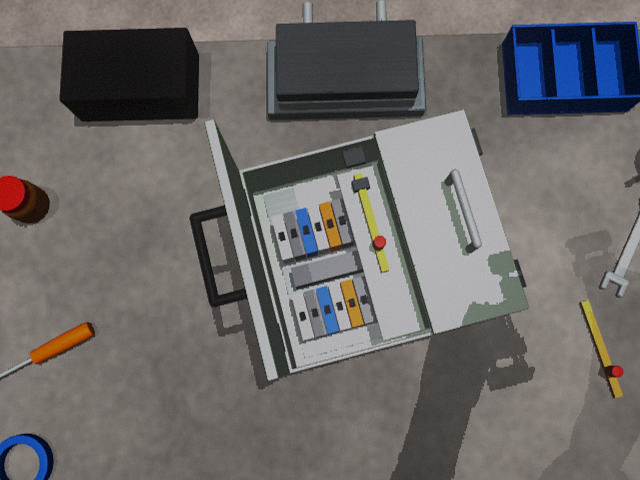

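View pics/scene10.png

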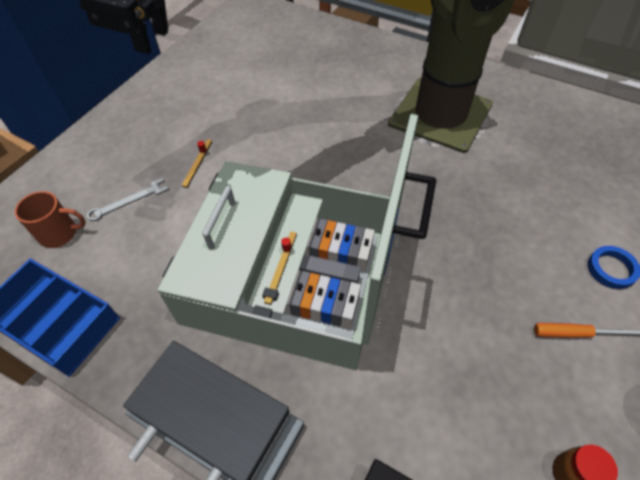

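Both views agree: door upright, rod tip clear of the keeper, passive door shut. Knob travel measures 31 mm (top) and 35 mm (scene). I can't tell from that whether it's fully home, so I'll press it once more with the far finger.

```bash
python3 -m creep '[{"gripper":0.5,"delta_pos":[0.04,0.01,0],"spin":0},{"gripper":0.5,"delta_pos":[0.045,0.02,0],"spin":0},{"gripper":0.5,"delta_pos":[0.045,0.015,0],"spin":0},{"gripper":0.5,"delta_pos":[0.045,0.015,0],"spin":0},{"gripper":0.5,"delta_pos":[0.045,0.02,0.01],"spin":0},{"gripper":0.5,"delta_pos":[0.02,0.01,0.02],"spin":0},{"gripper":0.5,"delta_pos":[0,0,0],"spin":0},{"gripper":0.5,"delta_pos":[0,0,0],"spin":0}]'
python3 -c "
from h import *
go([.588,-.0895,.2])"
```

```text
time_s: 16.7
position: [0.5474, -0.0804, 0.3352]
tool_rot: [3.084, 0.093, 1.838]
contact_force: [0.0, -0.5, -0.0]
opening: 0.0439
pos [ 0.5474 -0.0804  0.3352] rot [3.084  0.0928 1.8382] F [ 0.  -0.5 -0. ] open 0.0439 t 16.7
delta tool now [-0.0069  0.0289  0.1383]
```

```bash
python3 -m creep '[{"gripper":0.5,"delta_pos":[-0.003,0.012,0.02],"spin":0.015},{"gripper":0.5,"delta_pos":[-0.003,0.012,0.04],"spin":0.01},{"gripper":0.5,"delta_pos":[0,0.005,0.04],"spin":0},{"gripper":0.5,"delta_pos":[0,0.0,0.03],"spin":0},{"gripper":0.5,"delta_pos":[0,0,0],"spin":0},{"gripper":0.5,"delta_pos":[0,0,0],"spin":0}]'
python3 -c "
from h import *
go([.588,-.0895,.14],1.811)"
```

```text
time_s: 17.3
position: [0.5923, -0.0971, 0.212]
tool_rot: [3.071, 0.1, 1.802]
contact_force: [0.7, -0.6, 0.5]
opening: 0.0441
pos [ 0.5923 -0.0971  0.212 ] rot [3.0713 0.1001 1.8016] F [ 0.7 -0.6  0.5] open 0.0441 t 17.3
delta tool now [ 0.0155 -0.0074  0.0705]
spin -0.0094 delta after spin [ 0.0084 -0.0024  0.072 ]
```

```bash
python3 -m creep '[{"gripper":0.5,"delta_pos":[0.007,-0.003,0.02],"spin":0},{"gripper":0.5,"delta_pos":[0.005,-0.002,0.025],"spin":0},{"gripper":0.5,"delta_pos":[0.003,-0.002,0.025],"spin":0},{"gripper":0.5,"delta_pos":[0,0,0],"spin":0},{"gripper":0.5,"delta_pos":[0,0,0],"spin":0}]'
python3 -c "
from h import *
go([.588,-.0895,.107],1.811)
cv2.imwrite('pics/w11.png',read_camera('wrist'))"
```

```text
time_s: 17.8
position: [0.5956, -0.0936, 0.1513]
tool_rot: [3.052, 0.108, 1.794]
contact_force: [0.5, -0.5, 0.5]
opening: 0.0439
pos [ 0.5956 -0.0936  0.1513] rot [3.0525 0.1076 1.7935] F [ 0.5 -0.5  0.5] open 0.0439 t 17.8
delta tool now [ 0.0104 -0.0103  0.0426]
spin -0.0175 delta after spin [ 0.0058 -0.0064  0.0443]
```

View pics/w11.png

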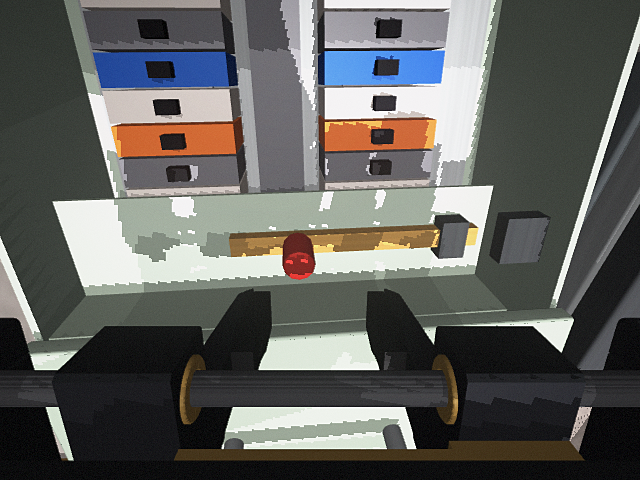

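The knob is at (299,264), 19 px left of the finger centre, so I'll shift about 10 mm towards the robot while descending.

```bash
python3 -m creep '[{"gripper":0.5,"delta_pos":[0.005,-0.009,0.01],"spin":-0.01},{"gripper":0.5,"delta_pos":[0.003,-0.001,0.015],"spin":-0.005},{"gripper":0.5,"delta_pos":[0.002,0,0.012],"spin":0},{"gripper":0.5,"delta_pos":[0,0,0],"spin":0},{"gripper":0.5,"delta_pos":[0,0,0],"spin":0}]'
python3 -c "
from h import *
go([.588,-.0895,.107],1.811)
cv2.imwrite('pics/w12.png',read_camera('wrist'))"
```

```text
time_s: 18.35
position: [0.5938, -0.0908, 0.1206]
tool_rot: [3.039, 0.114, 1.804]
contact_force: [0.4, -0.2, 0.6]
opening: 0.0441
pos [ 0.5938 -0.0908  0.1206] rot [3.0389 0.1137 1.8044] F [ 0.4 -0.2  0.6] open 0.0441 t 18.35
delta tool now [ 0.0041 -0.0067  0.0126]
spin -0.0066 delta after spin [ 0.0026 -0.0054  0.0136]
```

View pics/w12.png

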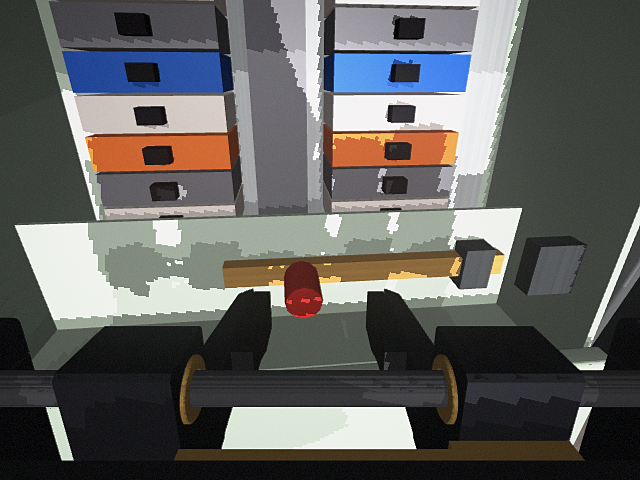

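```bash
python3 -m creep '[{"gripper":0.5,"delta_pos":[0.003,-0.006,0.005],"spin":0},{"gripper":0.5,"delta_pos":[0.002,0,0.009],"spin":0},{"gripper":0.65,"delta_pos":[0,0,0],"spin":0},{"gripper":0.65,"delta_pos":[0,0,0],"spin":0},{"gripper":0.65,"delta_pos":[0,0,0],"spin":0}]'
python3 -c "
from h import *
go([.588,-.0895,.107],1.811)"
python3 -m creep '[{"gripper":0.65,"delta_pos":[0,-0.004,0],"spin":0},{"gripper":0.65,"delta_pos":[0,-0.004,0],"spin":0},{"gripper":0.65,"delta_pos":[0,0,0],"spin":0}]'
python3 -m creep '[{"gripper":0.65,"delta_pos":[0,-0.004,0],"spin":0}]'
python3 -m creep '[{"gripper":0.65,"delta_pos":[0,-0.005,0],"spin":0}]'
```

```text
time_s: 18.9
position: [0.5889, -0.0885, 0.1055]
tool_rot: [3.037, 0.114, 1.804]
contact_force: [-0.4, 0.3, 0.6]
opening: 0.0308
pos [ 0.5889 -0.0885  0.1055] rot [3.0372 0.1141 1.8037] F [-0.4  0.3  0.6] open 0.0308 t 18.9
delta tool now [-0.0009 -0.0009 -0.0015]
spin -0.0073 delta after spin [-0.0007 -0.0011 -0.0015]
time_s: 19.2
position: [0.5816, -0.0903, 0.105]
tool_rot: [3.035, 0.114, 1.804]
contact_force: [1.1, 0.1, -0.2]
opening: 0.0306
time_s: 19.3
position: [0.5809, -0.0903, 0.1053]
tool_rot: [3.028, 0.113, 1.804]
contact_force: [11.0, 0.2, -7.3]
opening: 0.031
time_s: 19.4
position: [0.5808, -0.09, 0.1057]
tool_rot: [3.018, 0.112, 1.805]
contact_force: [11.5, 0.0, -7.1]
opening: 0.0308
```

Resistance jumped to 11 N with no motion, far above the 2 N of friction, so the bolt is on its stop. I'll back off, lift and retreat.

```bash
python3 -m creep '[{"gripper":0.5,"delta_pos":[0,0.006,0],"spin":0},{"gripper":0.5,"delta_pos":[0,0.001,0],"spin":0},{"gripper":0.5,"delta_pos":[-0.003,0.003,-0.02],"spin":0},{"gripper":0.5,"delta_pos":[-0.004,0.004,-0.03],"spin":0},{"gripper":0.5,"delta_pos":[-0.004,0.004,-0.04],"spin":0},{"gripper":0.5,"delta_pos":[-0.004,0.004,-0.045],"spin":0},{"gripper":0.5,"delta_pos":[-0.004,0.003,-0.045],"spin":0},{"gripper":0.5,"delta_pos":[-0.01,0,-0.045],"spin":0},{"gripper":0.5,"delta_pos":[-0.03,-0.01,-0.02],"spin":0},{"gripper":0.5,"delta_pos":[-0.04,-0.02,0],"spin":0},{"gripper":0.5,"delta_pos":[-0.04,-0.02,0],"spin":0}]'
python3 -m creep '[{"gripper":0.5,"delta_pos":[-0.04,-0.02,0],"spin":0},{"gripper":0.5,"delta_pos":[-0.04,-0.02,0],"spin":0},{"gripper":0.5,"delta_pos":[-0.03,-0.01,0],"spin":0},{"gripper":0.5,"delta_pos":[0,0,0],"spin":0},{"gripper":0.5,"delta_pos":[0,0,0],"spin":0},{"gripper":0.5,"delta_pos":[0,0,0],"spin":0}]'
python3 -c "
from h import *
for c in('top','scene'):
    im=read_camera(c);cv2.imwrite(f'pics/{c}13.png',im)
    h=cv2.cvtColor(im,cv2.COLOR_BGR2HSV);r=(((h[...,0]<8)|(h[...,0]>172))&(h[...,1]>170)&(h[...,2]>90)).astype(np.uint8)
    n,l,s,ce=cv2.connectedComponentsWithStats(r)
    for i in range(1,n):
        if 20<s[i,4]<600:print('  red',c,ce[i].round(1),atz(c,ce[i],.113).round(4))
"
```

```text
time_s: 20.5
position: [0.5491, -0.206, 0.3691]
tool_rot: [3.034, 0.108, 1.822]
contact_force: [0.5, -0.0, 0.7]
opening: 0.044
time_s: 21.1
position: [0.5181, -0.3363, 0.3741]
tool_rot: [3.045, 0.107, 1.81]
contact_force: [-0.0, 0.4, 0.0]
opening: 0.0441
  red top [379.5 241.3] [ 0.5879 -0.0897  0.113 ]
  red top [617.  371.1] [ 0.4002 -0.4082  0.113 ]
  red scene [200.5 143.9] [ 0.4594 -0.3755  0.113 ]
  red scene [285.8 242. ] [ 0.586 -0.09   0.113]
```

View pics/top13.png

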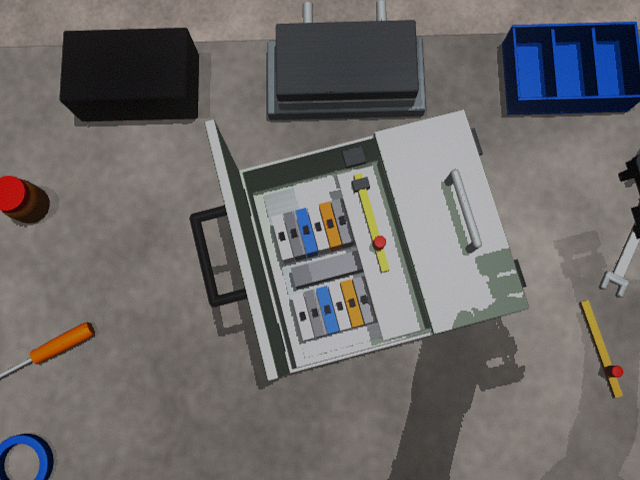

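View pics/scene13.png

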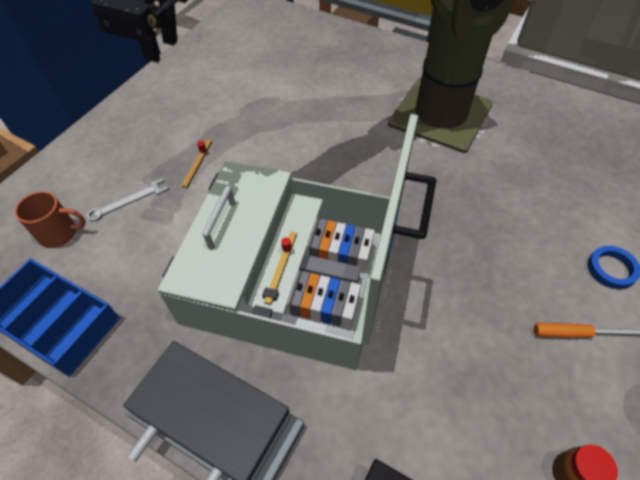

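The knob did not move under the second press: it is still at top (379.5,241). The door is upright, the passive door is shut and the arm is clear, so I'm handing in.

```bash
python3 -c "
from station import *
print(sign_off())"
```

```text
the job is handed in; nothing more can be done
None
```

I opened the active door by its black handle until it stood upright on its own. I then drew the flush bolt back to its stop by the red knob and handed the job in at about 21 s.

- **Active door:** I gripped the bar for most of the swing. The gripper tilted and the wrist force reached about 24 N, so I let go and pushed the bar the rest of the way with one finger. The last pictures show the door upright with nothing touching it. Its free edge measured 6 mm and 15 mm left of the hinge at its two ends, which fits roughly 1.55–1.6 rad.
- **Flush bolt:** the rod tip is visibly clear of the keeper. My two travel measurements disagreed: 31 mm from the top camera and 35 mm from the scene camera. To settle it I pressed the knob again, and the force jumped to 11 N without it moving, against about 2 N of friction, so it is at the stop. The bolt's exact starting position within 0 to 5 mm was not measured.
- **Passive door:** it is still shut, and the spare bolt was not touched. Measured wrist forces stayed under about 25 N.
- **Left as is:** the gripper kept a tilt of about 0.1 rad that these moves could not correct. It did no harm.

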